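# Push the jammed red battery pack out of its slanted charging sleeve into a blue bin

## Task

A red-ended battery pack is jammed in one of the two slanted charging sleeves; the green-ended pack in the other sleeve must stay where it is. First stand the blue bin under the open lower end of the sleeve with the red pack and let go of it, then take the push rod and push the red pack down through the sleeve so that it drops into the bin, and hang the rod back upright in its holder. Leave the pack lying in the upright bin and do not disturb the sanitiser bottle, the wipes jar, the tape roll or the yellow tin.

Things in the scene. Friction and masses are not known exactly. Their poses are not given: they have to be found in the camera images.
- dock: Fixed dock, two square white sleeves, axes 70 mm apart. Origin on the counter, midway under the outlets; x level, from mouths to outlets; y to the near sleeve (nearer the robot); z up. Sleeves lean 30 deg from vertical, mouth to -x: pushing goes along (0.5, 0, -0.866). Base and posts fill x -160 to -60 mm, 170 mm wide; the counter from x = -60 mm on is free, the sleeves' lowest edge 89 mm above it.
- outlet_near (a point): Centre of the lower opening of the near (dock +y) sleeve, on its axis, 100 mm above the counter. Two sprung steel clips inside, 25 mm up the sleeve from here, squeeze the pack from both sides; pushing a pack through takes about 8 to 18 N, and with it gone the clips stand 29 mm apart.
- outlet_far (a point): Centre of the lower opening of the far (dock -y) sleeve, on its axis, 100 mm above the counter; clips as in the near one.
- mouth_near (a point): Centre of the upper opening of the near sleeve, 195 mm above the counter. Each sleeve is 110 mm long, open at both ends, 35 mm square inside, walls 4 mm, with a slot 18 mm wide down its front wall.
- mouth_far (a point): Centre of the upper opening of the far sleeve, 195 mm above the counter.
- red_pack_center (a point): Centre of the jammed battery pack: black block 32 x 32 x 70 mm with red ends and a red stripe, 0.15 kg; its z is its long axis, along the sleeve. At the start its upper end is about 25 mm inside the mouth and its lower end 15 mm inside the outlet. It may be in either sleeve.
- green_pack_center (a point): Centre of the other battery pack, the same but with green ends, held in the other sleeve. It stays there.
- bin_center (a point): Centre (half-way up) of the loose blue open-topped bin, 160 mm long along its x, 60 mm wide along its y, 50 mm high, walls and floor 4 mm, 0.15 kg. It starts empty, standing on the counter. It can be lifted across its 60 mm width, also off-centre.
- rod_handle (a point): Centre of the push rod's orange handle, 26 x 26 mm square (along its x and y), 60 mm long; z runs along the rod, up at the start. Under the handle a round collar, 48 mm across, 6 mm thick (30 to 36 mm below this point), then a round wooden shaft 20 mm across, 130 mm long. 0.18 kg in all.
- rod_tip (a point): Centre of the flat lower end of the push rod, 166 mm below the centre of the handle.
- holder_top (a point): Centre of the top of the fixed rod holder: an upright square well, 30 mm wide inside, 42 mm outside, 145 mm high, open at the top, on a 90 mm square foot. Its frame is upright and turned as the well is. The rod hangs in it upright, its collar resting on this top.
- sanitiser: Clear sanitiser bottle with a blue cap, 56 mm across, 150 mm tall, origin at the centre of its underside. Bystander.
- wipes: White jar of wipes with a green cap, 72 mm across, 115 mm tall, origin at the centre of its underside. Bystander.
- tape: White roll of tape lying flat, 70 mm across, 25 mm high, origin at the centre of its underside. Bystander.
- tin: Low yellow round tin, 60 mm across, 55 mm tall, origin at the centre of its underside. Bystander.
Not all that is in view belongs to the job. Leave any pink or turquoise look-alike of the part that bears rod_handle alone.

How it is judged (in metres and radians):
On the way, in this order (a step that is already met when the one before it is completed fails the run):
1. the bin stands released on the counter, its opening under the outlet of the sleeve that still holds the red pack (angle between bin_center's own z axis and vertical below 0.08 rad and height (world z) of bin_center below 0.032 m and linear speed of bin below 0.03 m/s and contact force between the fingers and bin below 0.3 N and height (world z) of red_pack_center above 0.11 m and ((y of red_pack_center in the frame of dock above 0 m and (x of outlet_near in the frame of bin_center between -0.076 and 0.076 m and y of outlet_near in the frame of bin_center between -0.026 and 0.026 m)) or (y of red_pack_center in the frame of dock below 0 m and (x of outlet_far in the frame of bin_center between -0.076 and 0.076 m and y of outlet_far in the frame of bin_center between -0.026 and 0.026 m)))), for 0.2 s.
2. the rod, inside the sleeve, has pushed the red pack down to within 50 mm of the outlet (distance between rod_tip and red_pack_center below 0.047 m and (distance between rod_tip and outlet_near below 0.05 m or distance between rod_tip and outlet_far below 0.05 m)), for 0.02 s.
At the end, for the whole second after the job is handed in: The red pack lies at rest in the bin (its centre inside the bin's outline and lower than 45 mm), the bin stands upright on the counter (within 5 degrees), the rod hangs upright (within 7 degrees) with its collar down on the holder, and the green pack is within 8 mm of where it was (angle between bin_center's own z axis and vertical below 0.08 rad and height (world z) of bin_center below 0.032 m and linear speed of each of bin, red_pack, rod below 0.03 m/s and x of red_pack_center in the frame of bin_center between -0.075 and 0.075 m and y of red_pack_center in the frame of bin_center between -0.026 and 0.026 m and height (world z) of red_pack_center below 0.045 m and horizontal distance between rod_handle and holder_top below 0.012 m and angle between rod_handle's own z axis and vertical below 0.12 rad and height (world z) of rod_handle between 0.16 and 0.19 m and distance of green_pack_center from where it was at the start of the episode below 0.008 m); the robot touches nothing.
It fails at once if the green pack is shifted by more than 12 mm (distance of green_pack_center from where it was at the start of the episode above 0.012 m).
It fails at once if the sanitiser bottle is moved by more than 20 mm or tipped over (distance of sanitiser from where it was at the start of the episode above 0.02 m or angle between sanitiser's own z axis and vertical above 0.3 rad).
It fails at once if the wipes jar is moved by more than 20 mm or tipped over (distance of wipes from where it was at the start of the episode above 0.02 m or angle between wipes's own z axis and vertical above 0.3 rad).
It fails at once if the tape roll is moved by more than 20 mm or tipped over (distance of tape from where it was at the start of the episode above 0.02 m or angle between tape's own z axis and vertical above 0.3 rad).
It fails at once if the yellow tin is moved by more than 20 mm or tipped over (distance of tin from where it was at the start of the episode above 0.02 m or angle between tin's own z axis and vertical above 0.3 rad).
It also fails if it takes over 72 s, if anything falls off the work surface, if the arm or the gripper's body presses on something with over 40 N, if the wrist force passes 120 N, or if a joint passes its speed limit or range.

## Robot

A 6-joint arm with a two-finger parallel gripper is mounted at the origin on the work surface. World frame = base frame: x ahead of the robot, y to its left, z up, the work surface at z = 0. Lengths are in mm, angles in rad, forces in N, time in s.
With the tool pointing down it reaches from about 325 to 775 mm from the base axis. Payload 5.5 kg.
Tool frame: the origin (TCP) lies on the centre line of the jaws, within the pads' length; the fingertips stand 22 mm ahead of it and the grasp point (between the pads) lies 3 mm ahead of it; z points along the fingers, y is the line along which they close (so a half turn about z gives the same grasp; the last joint's range is limited). The gripper opens to 85 mm and grips with 20 to 120 N. Pads are 22 mm wide; open, the fingers measure 114 mm over their backs; the gripper's body (76 mm by 85 mm) begins 54 mm behind the grasp point. The pads swing forward as they close: fully open they stand 13 mm farther back than shut.
Start: joints at [-1.17, 0.091, 1.231, -0, 1.82, -0.057], TCP at [265.187, -538.231, 253.275] pointing down, gripper open.
Joint ranges: [-2.87, 2.87], [-0.86, 2.18], [0.17, 2.46], [-1.51, 4.65], [0.06, 2.69], [-2.65, 2.65]. Speed limits (rad/s): [2.57, 2.57, 3.01, 3.14, 3.14, 3.14].

## Interface

Orientations are given as a 3x3 rotation matrix whose columns are the frame's x, y, z axes.
In Python, from rig import manip gives the robot as it stands. The module is installed in compiled form; this text tells all that it offers.
- The arm moves only by the tool jog_arm, never from a script. Its argument "deltas" is a list of rows, each a list of 7 numbers: the closure in counts, from 0 (fully open) to 255 (shut), then the shift along the world's x, y, z as a fraction of full scale, then the turn, a rotation vector about the world's x, y, z as a fraction of full scale. A call has 1 to 8 rows; each row is the pose to reach, as a shift and turn from the pose commanded when the call began; what a row does not reach only later rows make up. Full scale, the value 1, is 10 cm for a shift and 2 rad for a turn. A row lasts 1/10 s, in which the tool goes at most 50 mm and 8.59 degrees, less where a joint would pass 70% of its speed; a pose out of reach is approached as far as the arm can. A call with a number of a shift or a turn outside -1 to 1 is refused whole. A call with a gripper value outside its range is refused whole. The fingers move at their own pace and stop on an object; "newtons" is the grip in N (left out, the last holds). Time passes only in rows, so rows that repeat a pose let the fingers close. It gives the time, the measured TCP pose, the force, the opening and the grip force at its end, in the units of the state.
- manip.get_obs(): the state, without advancing time (a new reading comes with each control period).
- manip.camera(name): name is "side" or "top" or "wrist"; returns a dict with "pixels" (400x640x3 uint8, blue, green, red), "fx", "fy", "cx", "cy" (pixels), "dist_coeffs" ([k1, k2, p1, p2, k3] as OpenCV has them; the pictures are not rectified), "eye" and "orientation" of the camera in the world. Camera axes: x right, y down, z forward; pixel columns grow to the right and rows downward; lengths in mm; the calibration is good to about 2 mm. A picture is of the moment at which its call begins. There is no depth.
- manip.hand_in(): hands the job in; it is judged then, once.
The state is a dict: "time_s": time; "joint_positions": joint angles; "qd": joint speeds; "effort": joint torques, N m; "ee_pos": TCP position; "tool_rot": TCP orientation; "wrist_force": force on the tool from outside, world axes, zero at the start; "torque": the same for the moment, N m; "width": finger opening in mm; "gripper_force": force on a finger pad.
Only numpy, scipy, OpenCV 4.12 (cv2) and the standard library are available. Lean on these libraries where they do the work, as an engineer would, in place of code of your own. Each camera call takes 0.05 s, during which the arm holds its last target. There are 200 camera calls.

## Working session

There is one attempt and no reset: what is moved stays moved. The work goes in short steps, Python scripts to look and compute and a tool call to move; the robot and the scene stay as the last step left them, time stands still between calls to the robot, and variables do not carry over. Pictures are saved under pics/ and viewed, at most 12 in all, crops included, and the job is handed in when it is done.

Besides the shell and the picture viewer there is one more tool, called after "Emit:" by a JSON object that holds its "op" and its "data", one argument or row to a line. jog_arm: Moves the arm, as the interface text tells. Its arguments: {"type":"object","properties":{"deltas":{"type":"array"},"newtons":{"type":"number"}},"required":["deltas"]}

```bash
mkdir -p pics; cat > h.py <<'E'
import numpy as np, cv2, pickle
from rig import manip
def grab(n,f):
    c=manip.camera(n); cv2.imwrite(f'pics/{f}.png',c['pixels']); pickle.dump(c,open(f'{f}.pkl','wb')); return c
def ray(c,uv):
    K=np.array([[c['fx'],0,c['cx']],[0,c['fy'],c['cy']],[0,0,1.]])
    p=cv2.undistortPoints(np.array(uv,float).reshape(-1,1,2),K,np.array(c['dist_coeffs'],float)).reshape(-1,2)
    d=np.c_[p,np.ones(len(p))]@np.array(c['orientation']).T
    return np.array(c['eye'],float),d
def plane(c,uv,z):
    e,d=ray(c,uv); return e+d*((z-e[2])/d[:,2])[:,None]
def proj(c,P):
    K=np.array([[c['fx'],0,c['cx']],[0,c['fy'],c['cy']],[0,0,1.]]); R=np.array(c['orientation']).T
    return cv2.projectPoints(np.array(P,float).reshape(-1,1,3),cv2.Rodrigues(R)[0],-R@np.array(c['eye'],float),K,np.array(c['dist_coeffs'],float))[0].reshape(-1,2)
def tri(c1,u1,c2,u2):
    e1,d1=ray(c1,u1);e2,d2=ray(c2,u2);d1=d1[0];d2=d2[0]
    s=np.linalg.lstsq(np.c_[d1,-d2],e2-e1,rcond=None)[0]
    a=e1+s[0]*d1;b=e2+s[1]*d2
    return (a+b)/2,np.linalg.norm(a-b)
E
python3 - <<'E'
from h import *
for n in('top','side'):
    c=grab(n,n+'0'); print(n,c['eye'],np.round(c['orientation'],3).tolist(),c['fx'])
print(manip.get_obs())
E
```

```text
top [ 336.55897171  -15.67710373 1195.7624507 ] [[-0.021, -0.985, 0.174], [-0.999, 0.025, 0.02], [-0.024, -0.173, -0.985]] 417.5862315329153
side [-103.27934827  695.52799577  649.12137385] [[-0.736, -0.316, 0.599], [-0.677, 0.352, -0.646], [-0.006, -0.881, -0.473]] 378.49482829591636
{'time_s': 0.1, 'joint_positions': array([-1.16973544e+00,  9.17894743e-02,  1.23178466e+00, -1.53859108e-05,
        1.81976018e+00, -5.66826824e-02]), 'qd': array([-0.00031682, -0.00086945, -0.00303024, -0.00015793, -0.00052138,
       -0.00221386]), 'effort': array([ 1.75294048e-03, -4.60215175e+01, -4.19218612e+01, -3.99775172e-05,
        1.06468314e-02, -2.10003833e-05]), 'ee_pos': array([ 265.07785963, -538.03925732,  252.24950666]), 'tool_rot': array([[ 8.97053651e-01,  4.41921109e-01, -6.93667826e-04],
       [ 4.41921646e-01, -8.97052232e-01,  1.59764208e-03],
       [ 8.37754865e-05, -1.73971748e-03, -9.99998483e-01]]), 'wrist_force': array([-0.23872182, -0.35335473, -0.59395353]), 'torque': array([-0.02983252,  0.03183278,  0.02809029]), 'gripper_force': 0.0, 'width': 85.51677022681343}
```

View pics/top0.png

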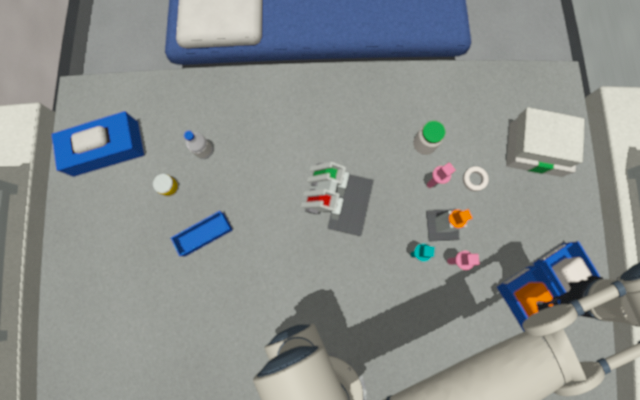

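View pics/side0.png

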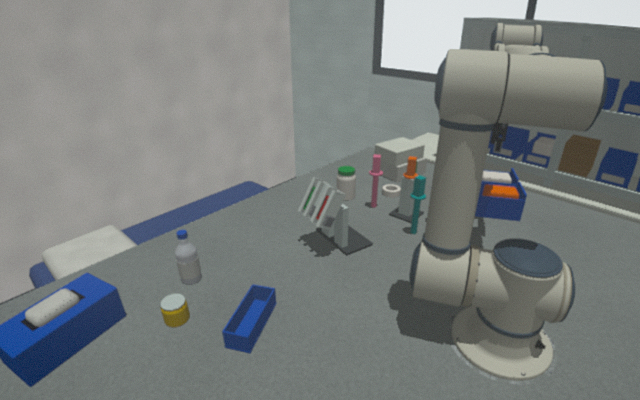

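Top view: the red pack is in the near sleeve (around 320,203) and the green one in the far sleeve (327,174). Mouths lean right and outlets face left (world +y). The bin is at (202,234) and the orange rod in its holder at (459,217), with look-alikes around it at (443,174), (466,259) and (424,252). The side view agrees.

```bash
python3 - <<'E'
from h import *
t=pickle.load(open('top0.pkl','rb'));s=pickle.load(open('side0.pkl','rb'))
I=t['pixels'];J=s['pixels']
z=lambda im,x,y,w,h,k:cv2.resize(im[y:y+h,x:x+w],None,fx=k,fy=k,interpolation=cv2.INTER_CUBIC)
a=z(I,290,150,100,100,4);b=z(I,400,160,100,100,4);
c=z(J,290,165,100,50*2,4) ;d=z(J,355,145,100,100,4)
cv2.imwrite('pics/crops.png',cv2.resize(np.vstack([np.hstack([a,b]),np.hstack([c,d])]),(600,600)))
H=cv2.cvtColor(I,cv2.COLOR_BGR2HSV)
def mask(lo,hi,box,HH=H):
    m=cv2.inRange(HH,lo,hi);k=np.zeros_like(m);x0,y0,x1,y1=box;k[y0:y1,x0:x1]=255;return m&k
m=mask((100,120,40),(130,255,255),(165,205,240,262))
cs=max(cv2.findContours(m,0,2)[0],key=cv2.contourArea);P=plane(t,cs.reshape(-1,2),50)
r=cv2.minAreaRect(P[:,:2].astype(np.float32));print('bin rim',r,cv2.boxPoints(r).round(1).tolist())
def cen(m):
    q=cv2.moments(m,True);return [q['m10']/q['m00'],q['m01']/q['m00']]
HS=cv2.cvtColor(J,cv2.COLOR_BGR2HSV)
o=mask((5,150,120),(20,255,255),(440,200,480,235));os=mask((5,150,120),(20,255,255),(400,150,425,185),HS)
print('orange',cen(o),cen(os),tri(t,cen(o),s,cen(os)), plane(t,[cen(o)],190))
m=mask((0,130,80),(6,255,255),(300,185,345,215));print('red',cen(m),m.sum()//255, plane(t,[cen(m)],180))
g=mask((40,100,60),(85,255,255),(305,160,345,185));print('green',cen(g),g.sum()//255,plane(t,[cen(g)],180))
for n,uv,zz in(('san',[188,134],150),('wip',[433,131],115),('tape',[476,179],25),('tin',[164,184],55),('pink1',[441,170],190),('pink2',[470,259],190),('turq',[427,251],190)):print(n,plane(t,[uv],zz).round())
E
```

```text
bin rim ((446.6826477050781, 330.73089599609375), (65.1818618774414, 163.96847534179688), 27.547563552856445) [[379.8999938964844, 388.29998779296875], [455.70001220703125, 243.0], [513.5, 273.1000061035156], [437.70001220703125, 418.5]]
orange [459.22185430463577, 217.74834437086093] [410.94174757281553, 168.3009708737864] (array([ 458.14408963, -348.9890485 ,  172.61078741]), np.float64(0.4518142428612591)) [[ 456.26899721 -343.21065796  190.        ]]
red [321.0153846153846, 198.73076923076923] 130 [[513.69847713  -7.38378323 180.        ]]
green [327.2416666666667, 171.80833333333334] 120 [[581.53625569 -24.54047089 180.        ]]
san [[703. 343. 150.]]
wip [[ 704. -316.  115.]]
tape [[ 587. -456.   25.]]
tin [[590. 441.  55.]]
pink1 [[ 577. -307.  190.]]
pink2 [[ 356. -362.  190.]]
turq [[ 378. -259.  190.]]
```

View pics/crops.png

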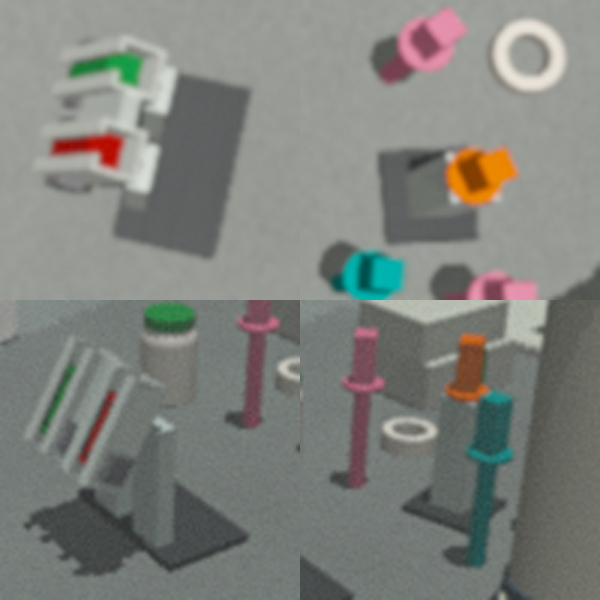

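The crops show dark dock base corners near top-image pixels (373,179), (361,236) and (328,229). The red slot is the nearer one, and the rod stands in its holder with a roughly axis-aligned foot. Next I'll fly over towards the dock for a wrist look.

Emit:
{"op": "jog_arm", "data": {
  "deltas": [
    [0,0.33,0.88,0.3,0,0,0.16],
    [0,0.33,0.88,0.3,0,0,0.16],
    [0,0.33,0.88,0.3,0,0,0.16]
  ]
}}

```text
time_s: 0.4
ee_pos: [300.2, -447.1, 286.6]
tool_rot: [[0.707, 0.708, 0.003], [0.708, -0.707, -0.002], [0.001, 0.004, -1.0]]
wrist_force: [0.1, -1.1, 1.0]
width: 85.2
gripper_force: 0.0
```

Emit:
{"op": "jog_arm", "data": {
  "deltas": [
    [0,0.33,0.88,0.3,0,0,0.16],
    [0,0.33,0.88,0.3,0,0,0.16],
    [0,0.33,0.88,0.3,0,0,0.16]
  ]
}}

```text
time_s: 0.7
ee_pos: [332.9, -359.2, 316.3]
tool_rot: [[0.448, 0.894, 0.004], [0.894, -0.448, -0.002], [-0.0, 0.004, -1.0]]
wrist_force: [-0.1, -1.1, 0.8]
width: 84.9
gripper_force: 0.0
```

Emit:
{"op": "jog_arm", "data": {
  "deltas": [
    [0,0.33,0.88,0.3,0,0,0.16],
    [0,0.33,0.88,0.3,0,0,0.16],
    [0,0.33,0.88,0.3,0,0,0.16]
  ]
}}

```text
time_s: 1.0
ee_pos: [365.7, -271.3, 345.7]
tool_rot: [[0.144, 0.99, 0.004], [0.99, -0.144, -0.001], [-0.001, 0.004, -1.0]]
wrist_force: [0.7, -0.5, 0.7]
width: 85.3
gripper_force: 0.0
```

Emit:
{"op": "jog_arm", "data": {
  "deltas": [
    [0,0.33,0.88,0.3,0,0,0.16],
    [0,0.33,0.88,0.3,0,0,0.16],
    [0,0.33,0.88,0.3,0,0,0.16]
  ]
}}

```text
time_s: 1.3
ee_pos: [398.6, -183.5, 375.0]
tool_rot: [[-0.174, 0.985, 0.003], [0.985, 0.174, -0.0], [-0.001, 0.003, -1.0]]
wrist_force: [-0.4, -1.0, 0.3]
width: 85.0
gripper_force: 0.0
```

Emit:
{"op": "jog_arm", "data": {
  "deltas": [
    [0,0.33,0.88,0.3,0,0,0.16],
    [0,0.33,0.88,0.3,0,0,0.16],
    [0,0.33,0.88,0.3,0,0,0.16],
    [0,0.33,0.88,0.3,0,0,0.16]
  ]
}}

```text
time_s: 1.7
ee_pos: [430.7, -98.8, 402.5]
tool_rot: [[-0.467, 0.884, -0.001], [0.884, 0.467, -0.001], [0.0, -0.001, -1.0]]
wrist_force: [-0.3, -0.4, 0.2]
width: 85.3
gripper_force: 0.0
```

```bash
python3 - <<'E'
from h import *
c=grab('wrist','w1');o=manip.get_obs();print(o['ee_pos'],o['tool_rot'].round(3).tolist(),o['joint_positions'].round(2),o['time_s'])
print(c['eye'],np.round(c['orientation'],3).tolist(),c['fx'],proj(c,[[513,-7,180]]))
E
```

```text
[430.36553684 -99.41603157 402.10546559] [[-0.465, 0.885, -0.002], [0.885, 0.465, -0.0], [0.001, -0.002, -1.0]] [-0.3  -0.24  1.28 -0.    2.11 -0.79] 1.75
[398.08559309 -40.09280859 523.14001258] [[0.884, 0.451, 0.126], [0.468, -0.851, -0.238], [0.0, 0.269, -0.963]] 279.62502628303486 [[420.36911667 142.86117912]]
```

View pics/w1.png

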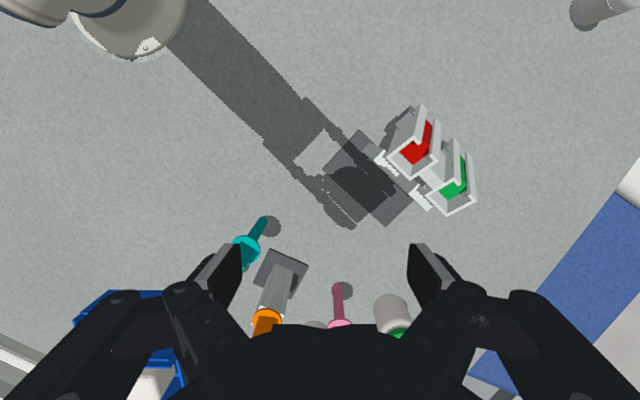

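```bash
python3 - <<'E'
from h import *
I=cv2.imread('pics/w1.png');cv2.imwrite('pics/w1c.png',cv2.resize(I[90:240,310:490],None,fx=4,fy=4,interpolation=cv2.INTER_CUBIC))
E
```

```text
(no output)
```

View pics/w1c.png

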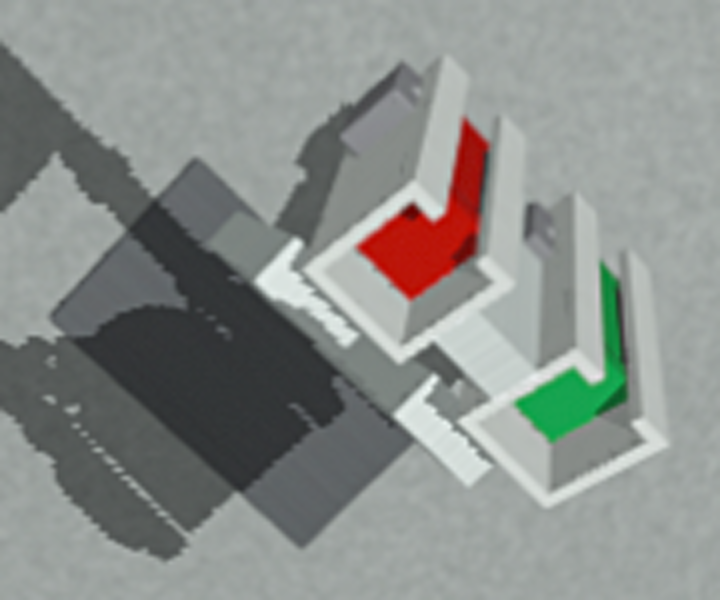

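The crop gives clear mouth-rim corners. Near sleeve: (304,268), (402,360), (515,283), (415,183). Far sleeve: (462,420), (548,507), (668,440), (580,350). Both are in 4x crop pixels.

```bash
python3 - <<'E'
from h import *
c=pickle.load(open('w1.pkl','rb'))
f=lambda p:[310+(p[0]+.5)/4-.5,90+(p[1]+.5)/4-.5]
zz=[184.25,184.25,205.75,205.75]
M=[]
for q in([(304,268),(402,360),(515,283),(415,183)],[(462,420),(548,507),(668,440),(580,350)]):
    P=np.array([plane(c,[f(p)],z)[0] for p,z in zip(q,zz)]);M.append(P);print(P.round(1).tolist(),P.mean(0).round(1),[np.linalg.norm(P[i]-P[i-1]).round(1) for i in range(4)])
n,fa=M[0].mean(0),M[1].mean(0);v=n-fa;print('sep',np.linalg.norm(v),'ydir',v/np.linalg.norm(v))
xd=sum((m[2]+m[3]-m[0]-m[1]) for m in M);print('xdir',xd[:2]/np.linalg.norm(xd[:2]))
B=[plane(c,[f(p)],8)[0] for p in((195,157),(52,315),(302,548))];print(np.round(B,1).tolist(),[np.linalg.norm(B[i]-B[i+1]) for i in(0,1)])
t=pickle.load(open('top0.pkl','rb'));
for m in M: print('in top',(proj(t,m)-[290,150]).round(1).tolist())
# all base corners w/ height guesses
y=(B[1]-B[2])[:2];print('base ydir',y/np.linalg.norm(y))
E
```

```text
[[483.1, -41.3, 184.2], [524.8, -51.3, 184.2], [533.5, -16.2, 205.8], [493.0, -6.3, 205.8]] [508.6 -28.8 195. ] [np.float64(42.2), np.float64(42.8), np.float64(42.0), np.float64(41.7)]
[[552.0, -58.6, 184.2], [593.0, -69.7, 184.2], [600.9, -33.3, 205.8], [561.4, -23.4, 205.8]] [576.8 -46.3 195. ] [np.float64(42.3), np.float64(42.5), np.float64(43.0), np.float64(40.7)]
sep 70.4454738985875 ydir [-0.96870092  0.24823078  0.        ]
xdir [0.24460737 0.96962221]
[[458.5, -22.3, 8.0], [435.2, -115.5, 8.0], [598.0, -160.0, 8.0]] [np.float64(96.05833545707021), np.float64(168.78304617828272)]
in top [[45.1, 60.4], [48.7, 43.5], [34.4, 38.7], [30.6, 55.4]]
in top [[51.3, 32.6], [55.2, 16.5], [40.6, 11.5], [37.0, 27.4]]
base ydir [-0.96458572  0.26376956]
```

Emit:
{"op": "jog_arm", "data": {
  "deltas": [
    [0,-0.01,0.95,-0.3,0,0,0],
    [0,-0.01,0.95,-0.3,0,0,0]
  ]
}}

```text
time_s: 1.95
ee_pos: [429.3, -5.2, 371.7]
tool_rot: [[-0.46, 0.888, -0.001], [0.888, 0.46, -0.001], [0.0, -0.001, -1.0]]
wrist_force: [0.8, -0.1, 0.5]
width: 85.1
gripper_force: 0.0
```

Emit:
{"op": "jog_arm", "data": {
  "deltas": [
    [0,-0.01,0.95,-0.3,0,0,0],
    [0,-0.01,0.95,-0.3,0,0,0]
  ]
}}

```text
time_s: 2.15
ee_pos: [428.3, 91.2, 341.5]
tool_rot: [[-0.462, 0.887, -0.001], [0.887, 0.462, -0.001], [-0.0, -0.001, -1.0]]
wrist_force: [0.9, 0.6, -0.5]
width: 85.2
gripper_force: 0.0
```

Emit:
{"op": "jog_arm", "data": {
  "deltas": [
    [0,-0.01,0.95,-0.4,0,0,0],
    [0,-0.01,0.95,-0.4,0,0,0],
    [0,-0.01,0.95,-0.4,0,0,0]
  ]
}}

```text
time_s: 2.45
ee_pos: [426.5, 188.8, 298.3]
tool_rot: [[-0.469, 0.883, -0.007], [0.883, 0.469, -0.001], [0.002, -0.007, -1.0]]
wrist_force: [0.1, -1.6, -0.6]
width: 85.5
gripper_force: 0.0
```

Emit:
{"op": "jog_arm", "data": {
  "deltas": [
    [0,-0.01,0.95,-0.4,0,0,0],
    [0,-0.01,0.95,-0.4,0,0,0],
    [0,-0.01,0.95,-0.4,0,0,0]
  ]
}}

```text
time_s: 2.75
ee_pos: [425.9, 282.9, 258.4]
tool_rot: [[-0.467, 0.884, -0.006], [0.884, 0.467, -0.003], [0.001, -0.007, -1.0]]
wrist_force: [-0.1, -0.8, -0.3]
width: 85.3
gripper_force: 0.0
```

Emit:
{"op": "jog_arm", "data": {
  "deltas": [
    [0,-0.01,0.95,-0.4,0,0,0],
    [0,-0.01,0.95,-0.4,0,0,0],
    [0,-0.01,0.95,-0.4,0,0,0],
    [0,-0.01,0.95,-0.4,0,0,0]
  ]
}}

```text
time_s: 3.15
ee_pos: [426.1, 375.3, 221.5]
tool_rot: [[-0.466, 0.885, -0.002], [0.885, 0.466, -0.003], [-0.002, -0.003, -1.0]]
wrist_force: [0.2, -0.4, 0.1]
width: 85.5
gripper_force: 0.0
```

```bash
python3 - <<'E'
from h import *
c=grab('wrist','w2');o=manip.get_obs();print(o['ee_pos'],o['tool_rot'].round(3).tolist(),o['joint_positions'].round(2),o['time_s'])
H=cv2.cvtColor(c['pixels'],cv2.COLOR_BGR2HSV);m=cv2.inRange(H,(100,120,40),(130,255,255))
cs=max(cv2.findContours(m,0,2)[0],key=cv2.contourArea);print(cv2.boundingRect(cs))
P=plane(c,cs.reshape(-1,2),50);r=cv2.minAreaRect(P[:,:2].astype(np.float32));print(r,cv2.boxPoints(r).round(1).tolist())
E
```

```text
[426.40538192 374.89766416 222.98767071] [[-0.465, 0.885, -0.0], [0.885, 0.465, -0.002], [-0.001, -0.001, -1.0]] [ 0.66  0.    1.38 -0.    1.76  0.18] 3.2
(299, 150, 57, 139)
((447.4631042480469, 337.556396484375), (59.53071212768555, 163.37989807128906), 27.729040145874023) [[383.1000061035156, 396.0], [459.1000061035156, 251.39999389648438], [511.79998779296875, 279.1000061035156], [435.79998779296875, 423.70001220703125]]
```

View pics/w2.png

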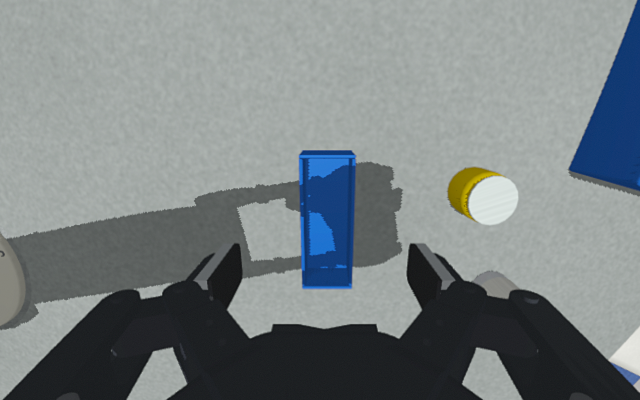

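The bin lies centred between the open fingers, rim from about (301,157) to (353,288), and the tin is well clear at (483,197). I'll lower and grip.

Emit:
{"op": "jog_arm", "data": {
  "deltas": [
    [0,-0.01,0.05,-0.5,0,0,0],
    [0,-0.01,0.05,-0.94,0,0,0],
    [0,-0.01,0.05,-0.94,0,0,0]
  ]
}}

```text
time_s: 3.5
ee_pos: [422.6, 377.6, 122.9]
tool_rot: [[-0.465, 0.885, -0.008], [0.885, 0.465, -0.008], [-0.003, -0.011, -1.0]]
wrist_force: [-1.2, -0.3, -0.6]
width: 85.2
gripper_force: 0.0
```

Emit:
{"op": "jog_arm", "data": {
  "deltas": [
    [0,0,0,-0.4,0,0,0],
    [0,0,0,-0.7,0,0,0],
    [0,0,0,-0.94,0,0,0],
    [0,0,0,-0.94,0,0,0],
    [0,0,0,-0.94,0,0,0]
  ]
}}

```text
time_s: 4.0
ee_pos: [425.8, 381.6, 38.4]
tool_rot: [[-0.467, 0.884, 0.003], [0.884, 0.467, 0.002], [0.0, 0.003, -1.0]]
wrist_force: [0.4, -0.4, 0.1]
width: 85.9
gripper_force: 0.0
```

Emit:
{"op": "jog_arm", "data": {
  "deltas": [
    [255,0,0,0,0,0,0],
    [255,0,0,0,0,0,0],
    [255,0,0,0,0,0,0],
    [255,0,0,0,0,0,0],
    [255,0,0,0,0,0,0],
    [255,0,0,0,0,0,0],
    [255,0,0,0,0,0,0],
    [255,0,0,0,0,0,0]
  ],
  "newtons": 40
}}

```text
time_s: 4.8
ee_pos: [425.6, 382.6, 38.4]
tool_rot: [[-0.468, 0.884, 0.004], [0.884, 0.468, 0.002], [0.0, 0.005, -1.0]]
wrist_force: [0.7, -0.8, 6.9]
width: 59.8
gripper_force: 44.5
```

Emit:
{"op": "jog_arm", "data": {
  "deltas": [
    [255,0,0,0.2,0,0,0],
    [255,0,0,0.2,0,0,0]
  ],
  "newtons": 60
}}

```text
time_s: 5.0
ee_pos: [425.6, 383.0, 58.8]
tool_rot: [[-0.468, 0.884, 0.004], [0.884, 0.468, 0.004], [0.001, 0.006, -1.0]]
wrist_force: [1.5, 0.9, -0.9]
width: 59.0
gripper_force: 66.1
```

Emit:
{"op": "jog_arm", "data": {
  "deltas": [
    [255,0.2,-0.45,0,0,0,-0.06],
    [255,0.4,-0.9,0,0,0,-0.123],
    [255,0.4,-0.9,0,0,0,-0.123]
  ]
}}

```text
time_s: 5.3
ee_pos: [466.1, 287.2, 54.8]
tool_rot: [[-0.231, 0.973, 0.001], [0.973, 0.231, -0.003], [-0.003, 0.0, -1.0]]
wrist_force: [-0.5, 0.6, -2.4]
width: 59.1
gripper_force: 66.1
```

Emit:
{"op": "jog_arm", "data": {
  "deltas": [
    [255,0.2,-0.45,0,0,0,-0.06],
    [255,0.4,-0.9,0,0,0,-0.123],
    [255,0.4,-0.9,0,0,0,-0.123]
  ]
}}

```text
time_s: 5.6
ee_pos: [506.0, 197.3, 55.0]
tool_rot: [[0.013, 1.0, 0.001], [1.0, -0.013, -0.002], [-0.002, 0.001, -1.0]]
wrist_force: [-0.3, -0.0, -1.6]
width: 59.1
gripper_force: 66.1
```

Emit:
{"op": "jog_arm", "data": {
  "deltas": [
    [255,0.2,-0.3,0,0,0,-0.06],
    [255,0.39,-0.6,0,0,0,-0.123],
    [255,0.39,-0.8,0,0,0,-0.123],
    [255,0.39,-0.91,0,0,0,-0.123],
    [255,0.39,-0.91,0,0,0,-0.123],
    [255,0.39,-0.91,0,0,0,-0.123]
  ]
}}

```text
time_s: 6.2
ee_pos: [542.8, 111.8, 55.1]
tool_rot: [[0.247, 0.969, -0.0], [0.969, -0.247, 0.001], [0.001, -0.0, -1.0]]
wrist_force: [-1.0, 0.5, -1.0]
width: 58.7
gripper_force: 66.1
```

```bash
python3 - <<'E'
from h import *
o=manip.get_obs();print(o['ee_pos'],o['tool_rot'].round(3).tolist(),o['joint_positions'].round(2),o['width'])
dx=np.array([.247,.969]);c=o['ee_pos'][:2]-51.7*o['tool_rot'][:2,0];d=np.array([522.2,24.5])-c;x=o['tool_rot'][:2,0]
print('bin',c,'outlet in bin along',d@x,'across',d@[-x[1],x[0]])
t=grab('top','top1');H=cv2.cvtColor(t['pixels'],cv2.COLOR_BGR2HSV)
m=cv2.inRange(H,(100,120,40),(130,255,255));m[:, :240]=0;m[:,350:]=0;m[:100]=0;m[260:]=0
cs=max(cv2.findContours(m,0,2)[0],key=cv2.contourArea);print(cv2.boxPoints(cv2.minAreaRect(plane(t,cs.reshape(-1,2),70)[:,:2].astype(np.float32))).round(1).tolist())
E
```

```text
[542.83818512 111.81231496  55.1201347 ] [[0.247, 0.969, -0.0], [0.969, -0.247, 0.001], [0.001, -0.0, -1.0]] [0.14 0.02 1.66 0.   1.46 0.39] 58.70340725593065
bin [530.05300407  61.71812613] outlet in bin along -38.00413766026881 across -1.5947893916063818
[[456.1000061035156, 16.0], [489.3999938964844, -17.700000762939453], [561.4000244140625, 53.70000076293945], [528.0999755859375, 87.30000305175781]]
```

Emit:
{"op": "jog_arm", "data": {
  "deltas": [
    [255,0.015,0,-0.08,0,0,0],
    [255,0.015,0,-0.16,0,0,0],
    [255,0.015,0,-0.165,0,0,0],
    [255,0.015,0,-0.165,0,0,0]
  ]
}}

```text
time_s: 6.65
ee_pos: [544.6, 111.3, 38.3]
tool_rot: [[0.248, 0.969, -0.0], [0.969, -0.248, 0.0], [0.0, -0.0, -1.0]]
wrist_force: [-0.1, 1.1, -0.2]
width: 59.3
gripper_force: 66.6
```

Emit:
{"op": "jog_arm", "data": {
  "deltas": [
    [0,0,0,0,0,0,0],
    [0,0,0,0,0,0,0],
    [0,0,0,0,0,0,0],
    [0,0,0,0,0,0,0],
    [0,0,0,0,0,0,0],
    [0,0,0,0,0,0,0]
  ]
}}

```text
time_s: 7.25
ee_pos: [544.7, 110.7, 38.8]
tool_rot: [[0.248, 0.969, 0.0], [0.969, -0.248, -0.0], [-0.0, 0.0, -1.0]]
wrist_force: [-0.2, 0.8, -0.9]
width: 85.7
gripper_force: 0.0
```

Emit:
{"op": "jog_arm", "data": {
  "deltas": [
    [0,0,0,0.5,0,0,0],
    [0,0,0.1,0.95,0,0,0],
    [0,0,0.1,0.95,0,0,0]
  ]
}}

```text
time_s: 7.55
ee_pos: [547.9, 122.0, 142.3]
tool_rot: [[0.248, 0.969, 0.013], [0.969, -0.248, 0.003], [0.006, 0.012, -1.0]]
wrist_force: [0.3, -0.1, 0.6]
width: 85.2
gripper_force: 0.0
```

Emit:
{"op": "jog_arm", "data": {
  "deltas": [
    [0,0,0.2,0.5,0,0,0],
    [0,0,0.2,0.95,0,0,0],
    [0,0,0.2,0.95,0,0,0]
  ]
}}

```text
time_s: 7.85
ee_pos: [546.8, 141.7, 237.3]
tool_rot: [[0.247, 0.969, 0.013], [0.969, -0.247, 0.003], [0.006, 0.012, -1.0]]
wrist_force: [0.5, 0.6, 1.7]
width: 85.6
gripper_force: 0.0
```

Emit:
{"op": "jog_arm", "data": {
  "deltas": [
    [0,-0.2,0,0.5,0,0,0],
    [0,-0.2,0,0.95,0,0,0],
    [0,-0.2,0,0.95,0,0,0],
    [0,-0.2,0,0.95,0,0,0]
  ]
}}

```text
time_s: 8.25
ee_pos: [525.2, 140.8, 325.5]
tool_rot: [[0.248, 0.969, 0.004], [0.969, -0.248, 0.001], [0.002, 0.004, -1.0]]
wrist_force: [-1.2, -0.0, -0.7]
width: 85.5
gripper_force: 0.0
```

```bash
python3 - <<'E'
from h import *
c=grab('side','side1');w=grab('wrist','w3');print(manip.get_obs()['ee_pos'])
z=lambda im,x,y,ww,h,k:cv2.resize(im[y:y+h,x:x+ww],None,fx=k,fy=k,interpolation=cv2.INTER_CUBIC)
cv2.imwrite('pics/b1.png',np.hstack([z(c['pixels'],240,150,160,160,2.5),cv2.resize(w['pixels'],(400,250)).copy() if 0 else cv2.copyMakeBorder(cv2.resize(w['pixels'],(400,250)),0,150,0,0,0)]))
E
```

```text
[524.68183957 140.66453274 322.20202487]
```

View pics/b1.png

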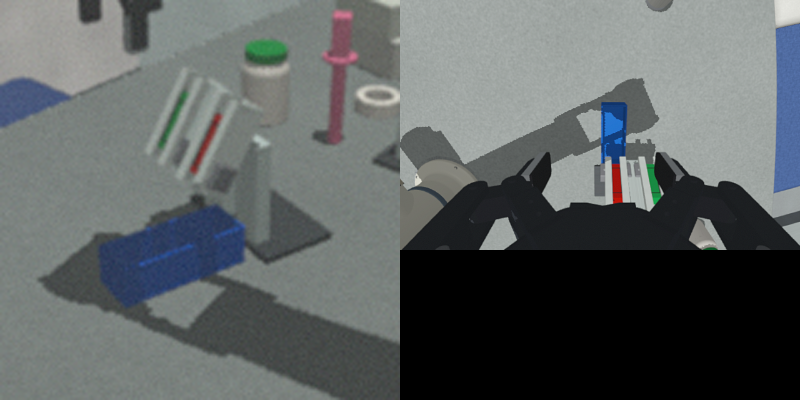

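The bin stands under the near outlet, aligned with the sleeve, and released. Now to the rod.

Emit:
{"op": "jog_arm", "data": {
  "deltas": [
    [0,-0.14,-0.5,0,0,0,-0.065],
    [0,-0.27,-0.98,0,0,0,-0.132],
    [0,-0.27,-0.98,0,0,0,-0.132]
  ]
}}

```text
time_s: 8.65
ee_pos: [496.6, 38.5, 322.1]
tool_rot: [[0.5, 0.866, -0.003], [0.866, -0.5, -0.002], [-0.003, -0.002, -1.0]]
wrist_force: [0.6, 0.7, 0.8]
width: 85.5
gripper_force: 0.0
```

Emit:
{"op": "jog_arm", "data": {
  "deltas": [
    [0,-0.14,-0.5,0,0,0,-0.065],
    [0,-0.27,-0.98,0,0,0,-0.132],
    [0,-0.27,-0.98,0,0,0,-0.132]
  ]
}}

```text
time_s: 8.95
ee_pos: [469.5, -59.3, 322.0]
tool_rot: [[0.709, 0.705, -0.003], [0.705, -0.709, -0.001], [-0.003, -0.001, -1.0]]
wrist_force: [1.0, 0.4, 0.1]
width: 86.2
gripper_force: 0.0
```

Emit:
{"op": "jog_arm", "data": {
  "deltas": [
    [0,-0.14,-0.5,0,0,0,-0.065],
    [0,-0.27,-0.98,0,0,0,-0.132],
    [0,-0.27,-0.98,0,0,0,-0.132]
  ]
}}

```text
time_s: 9.25
ee_pos: [442.6, -156.9, 321.8]
tool_rot: [[0.868, 0.497, -0.003], [0.497, -0.868, -0.0], [-0.003, -0.001, -1.0]]
wrist_force: [0.4, 0.9, -0.7]
width: 85.5
gripper_force: 0.0
```

Emit:
{"op": "jog_arm", "data": {
  "deltas": [
    [0,-0.14,-0.5,0,0,0,-0.065],
    [0,-0.27,-0.98,0,0,0,-0.132],
    [0,-0.27,-0.98,0,0,0,-0.132]
  ]
}}

```text
time_s: 9.55
ee_pos: [415.8, -254.4, 321.5]
tool_rot: [[0.967, 0.255, -0.003], [0.255, -0.967, 0.001], [-0.003, -0.002, -1.0]]
wrist_force: [-0.1, 0.9, -0.9]
width: 85.3
gripper_force: 0.0
```

Emit:
{"op": "jog_arm", "data": {
  "deltas": [
    [0,-0.14,-0.5,0,0,0,-0.065],
    [0,-0.27,-0.98,0,0,0,-0.132],
    [0,-0.27,-0.98,0,0,0,-0.132],
    [0,-0.27,-0.98,0,0,0,-0.132]
  ]
}}

```text
time_s: 9.95
ee_pos: [390.3, -348.8, 322.2]
tool_rot: [[1.0, 0.002, -0.001], [0.002, -1.0, 0.003], [-0.001, -0.003, -1.0]]
wrist_force: [-0.3, 0.1, 0.0]
width: 85.2
gripper_force: 0.0
```

```bash
python3 - <<'E'
from h import *
c=grab('wrist','w4');o=manip.get_obs();print(o['ee_pos'],o['tool_rot'].round(3).tolist(),o['joint_positions'].round(2),o['time_s'])
H=cv2.cvtColor(c['pixels'],cv2.COLOR_BGR2HSV);m=cv2.inRange(H,(5,150,110),(20,255,255))
k=proj(c,[[458,-349,205],[458,-349,139]]);print(k)
cs=[q for q in cv2.findContours(m,0,2)[0] if cv2.contourArea(q)>100];print([(cv2.boundingRect(q),cv2.contourArea(q)) for q in cs])
x,y=np.clip(k[0].astype(int)-[80,70],0,[480,250]);print(x,y)
cv2.imwrite('pics/w4c.png',cv2.resize(c['pixels'][y:y+150,x:x+160],None,fx=4,fy=4,interpolation=cv2.INTER_CUBIC))
E
```

```text
[ 390.62811673 -348.03990685  322.81118066] [[1.0, 0.003, -0.001], [0.003, -1.0, 0.002], [-0.001, -0.002, -1.0]] [-0.79 -0.09  1.29  0.    1.95  0.77] 10.0
[[323.15776718 121.31652139]
 [323.56015278 121.42665849]]
[((439, 230, 75, 69), 2839.0), ((305, 95, 48, 48), 1701.0)]
243 51
```

View pics/w4c.png

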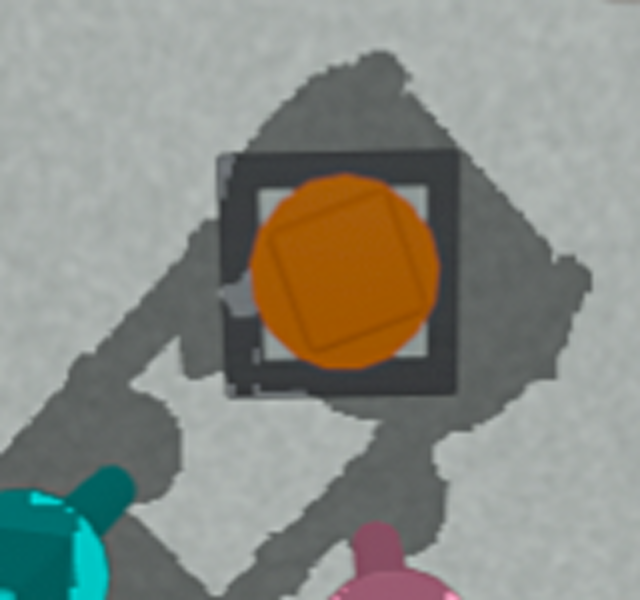

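The picture shows the rod from directly above: handle square turned about 21.5° with its centre near full-image pixel (330,119), and the holder square parallel to the world axes, centre (329,119).

```bash
python3 - <<'E'
from h import *
c=pickle.load(open('w4.pkl','rb'))
f=lambda p:[243+(p[0]+.5)/4-.5,51+(p[1]+.5)/4-.5]
print('handle top',plane(c,[f(p) for p in((268,237),(388,193),(427,304),(320,350))],211).mean(0))
print('collar',plane(c,[f((347,272))],151))
h=plane(c,[f(p) for p in((258,187),(428,185),(428,357),(258,360))],145);print('holder',h.mean(0),h.round(1).tolist())
print('foot',plane(c,[f(p) for p in((222,155),(459,152),(457,394),(228,397))],6).mean(0))
E
```

```text
handle top [ 460.15638532 -354.75056025  211.        ]
collar [[ 460.73610255 -354.90221299  151.        ]]
holder [ 460.38940027 -353.96199613  145.        ] [[481.5, -332.4, 145.0], [482.1, -375.3, 145.0], [439.4, -376.3, 145.0], [438.5, -331.9, 145.0]]
foot [ 460.37256244 -355.01344571    6.        ]
```

Emit:
{"op": "jog_arm", "data": {
  "deltas": [
    [0,0.35,-0.03,0,0,0,0.07],
    [0,0.7,-0.065,0,0,0,0.14],
    [0,0.7,-0.065,0,0,0,0.188],
    [0,0.7,-0.065,-0.3,0,0,0.188],
    [0,0.7,-0.065,-0.7,0,0,0.188],
    [0,0.7,-0.065,-0.7,0,0,0.188]
  ]
}}

```text
time_s: 10.6
ee_pos: [459.2, -351.9, 246.1]
tool_rot: [[0.928, 0.371, -0.009], [0.371, -0.928, 0.009], [-0.005, -0.012, -1.0]]
wrist_force: [0.5, 0.1, -1.8]
width: 85.5
gripper_force: 0.0
```

Emit:
{"op": "jog_arm", "data": {
  "deltas": [
    [0,0,0,-0.3,0,0,0],
    [0,0,0,-0.5,0,0,0],
    [0,0,0,-0.7,0,0,0],
    [0,0,0,-0.7,0,0,0],
    [0,0,0,-0.7,0,0,0]
  ]
}}

```text
time_s: 11.1
ee_pos: [460.6, -355.1, 185.9]
tool_rot: [[0.93, 0.369, 0.002], [0.369, -0.93, -0.001], [0.001, 0.001, -1.0]]
wrist_force: [0.1, -0.1, 0.5]
width: 85.6
gripper_force: 0.0
```

```bash
python3 - <<'E'
from h import *
o=manip.get_obs();print(o['ee_pos'],o['tool_rot'].round(3).tolist(),o['wrist_force'])
E
```

```text
[ 460.57754565 -355.12538268  185.91437178] [[0.93, 0.369, 0.002], [0.369, -0.93, -0.001], [0.001, 0.001, -1.0]] [ 0.12670217 -0.13063484  0.52778948]
```

Emit:
{"op": "jog_arm", "data": {
  "deltas": [
    [255,0,0,0,0,0,0],
    [255,0,0,0,0,0,0],
    [255,0,0,0,0,0,0],
    [255,0,0,0,0,0,0],
    [255,0,0,0,0,0,0],
    [255,0,0,0,0,0,0],
    [255,0,0,0,0,0,0],
    [255,0,0,0,0,0,0]
  ],
  "newtons": 110
}}

```text
time_s: 11.9
ee_pos: [459.8, -356.0, 184.6]
tool_rot: [[0.93, 0.367, 0.001], [0.367, -0.93, -0.001], [0.001, 0.001, -1.0]]
wrist_force: [-0.7, -0.2, 4.0]
width: 25.1
gripper_force: 108.6
```

Emit:
{"op": "jog_arm", "data": {
  "deltas": [
    [255,0,0,0.2,0,0,0],
    [255,0,0,0.5,0,0,0],
    [255,0,0,0.8,0,0,0],
    [255,0,0,0.8,0,0,0]
  ]
}}

```text
time_s: 12.3
ee_pos: [460.4, -356.4, 268.1]
tool_rot: [[0.93, 0.367, 0.005], [0.367, -0.93, -0.004], [0.003, 0.006, -1.0]]
wrist_force: [1.0, 0.0, -1.5]
width: 24.7
gripper_force: 108.4
```

Emit:
{"op": "jog_arm", "data": {
  "deltas": [
    [255,0,0,0.4,0,0,0],
    [255,0,0,0.8,0,0,0],
    [255,0,0,0.9,0,0,0],
    [255,0,0,0.9,0,0,0]
  ]
}}

```text
time_s: 12.7
ee_pos: [460.0, -356.0, 354.4]
tool_rot: [[0.93, 0.367, 0.002], [0.367, -0.93, -0.001], [0.001, 0.002, -1.0]]
wrist_force: [0.5, 0.6, -1.7]
width: 25.1
gripper_force: 108.8
```

```bash
python3 - <<'E'
from h import *
o=manip.get_obs();print(o['ee_pos'],o['tool_rot'].round(3).tolist(),o['joint_positions'].round(3),o['wrist_force'])
s=grab('side','side2');H=cv2.cvtColor(s['pixels'],cv2.COLOR_BGR2HSV)
p=proj(s,[o['ee_pos'],o['ee_pos']+163*o['tool_rot'][:,2]]);print(p)
E
```

```text
[ 460.01808912 -356.03717161  354.37027362] [[0.93, 0.367, 0.002], [0.367, -0.93, -0.001], [0.001, 0.002, -1.0]] [-0.717  0.086  1.055  0.     1.999  0.478] [ 0.50221048  0.57519393 -1.72070161]
[[417.44514473 112.9255298 ]
 [412.03723051 162.19467639]]
```

Emit:
{"op": "jog_arm", "data": {
  "deltas": [
    [255,0.04,0.4,0.3,0.04,-0.01,0],
    [255,0.08,0.78,0.5,0.085,-0.022,0],
    [255,0.08,0.78,0.5,0.085,-0.022,0]
  ]
}}

```text
time_s: 13.05
ee_pos: [468.0, -275.5, 404.6]
tool_rot: [[0.927, 0.372, 0.045], [0.36, -0.917, 0.172], [0.105, -0.143, -0.984]]
wrist_force: [-0.5, -1.1, -1.7]
width: 24.8
gripper_force: 109.1
```

Emit:
{"op": "jog_arm", "data": {
  "deltas": [
    [255,0.04,0.4,0,0.04,-0.01,0],
    [255,0.08,0.78,0,0.085,-0.022,0],
    [255,0.08,0.78,0,0.085,-0.022,0]
  ]
}}

```text
time_s: 13.35
ee_pos: [475.8, -197.9, 400.3]
tool_rot: [[0.922, 0.379, 0.082], [0.332, -0.88, 0.339], [0.201, -0.285, -0.937]]
wrist_force: [-0.6, -0.4, -2.0]
width: 24.9
gripper_force: 109.3
```

Emit:
{"op": "jog_arm", "data": {
  "deltas": [
    [255,0.04,0.4,0,0.04,-0.01,0],
    [255,0.08,0.7,0,0.085,-0.022,0],
    [255,0.08,0.7,0,0.085,-0.022,0],
    [255,0.08,0.7,0,0.085,-0.022,0]
  ]
}}

```text
time_s: 13.75
ee_pos: [483.6, -130.6, 401.2]
tool_rot: [[0.912, 0.392, 0.123], [0.289, -0.825, 0.487], [0.292, -0.408, -0.865]]
wrist_force: [-0.3, 0.2, -1.7]
width: 25.1
gripper_force: 109.3
```

```bash
cat > st.py <<'E'
from h import *
from scipy.spatial.transform import Rotation as R
M=np.array([508.6,-28.8,195]);a=np.array([.1235,.4845,-.866]);a/=np.linalg.norm(a)
o=manip.get_obs();T=o['tool_rot'];tip=o['ee_pos']+169.6*T[:,2]
e=np.cross(T[:,2],a);d=tip-M;s=d@a
print('t',o['time_s'],'ee',o['ee_pos'].round(1),'tip',tip.round(1),'depth',s.round(1),'lateral',(d-s*a).round(1),'turn to align/2',(e/2).round(3),'F',o['wrist_force'].round(1),'q',o['joint_positions'].round(2),o['width'])
E
python3 st.py; python3 - <<'E'
from h import *
w=grab('side','side3');v=grab('top','top3');z=lambda im,x,y,ww,h,k:cv2.resize(im[y:y+h,x:x+ww],None,fx=k,fy=k,interpolation=cv2.INTER_CUBIC)
cv2.imwrite('pics/b3.png',np.hstack([z(w['pixels'],290,90,130,130,3),z(v['pixels'],280,130,130,130,3)]))
E
```

```text
t 13.75 ee [ 483.6 -130.6  401.2] tip [504.5 -48.  254.5] depth -61.3 lateral [ 3.5 10.5  6.4] turn to align/2 [-0.001 -0.    -0.   ] F [-0.3  0.2 -1.7] q [-0.64 -0.05  1.19  0.58  2.14  0.85] 25.131104573750154
```

View pics/b3.png

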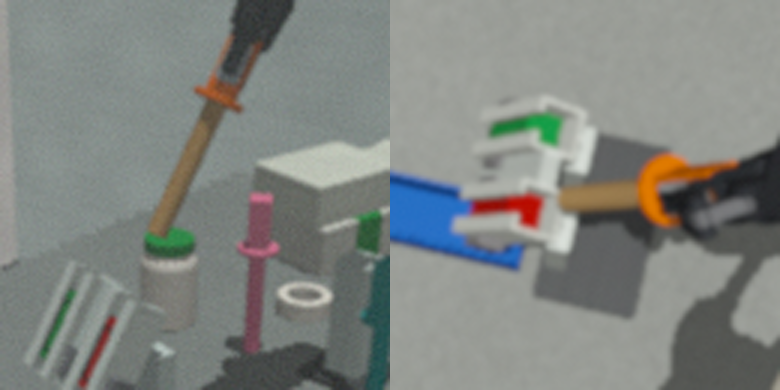

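The rod is tilted along the sleeve and sits above the near mouth, tip at about (342,168) in the side image and (338,196) in the top image. I'll check it against the model.

```bash
python3 - <<'E'
from h import *
s=pickle.load(open('side3.pkl','rb'));t=pickle.load(open('top3.pkl','rb'))
print(tri(t,[[337.7,195.7]],s,[[342.3,167.7]]))
tip=np.array([[504.5,-48,254.5]]);print(proj(s,tip),proj(t,tip))
M=np.array([[508.6,-28.8,195.]]);print('mouth in crop',(proj(s,M)-[290,90])*3,(proj(t,M)-[280,130])*3+[390,0])
E
```

```text
(array([505.20720813, -47.49026035, 254.24159791]), np.float64(3.906030635269997))
[[341.9131138  167.51472281]] [[338.45331672 196.65657636]]
mouth in crop [[137.74293695 297.09983852]] [[539.38864666 208.54624377]]
```

Emit:
{"op": "jog_arm", "data": {
  "deltas": [
    [255,0,0.02,-0.2,-0.001,0,0],
    [255,0,0.04,-0.33,-0.001,0,0],
    [255,0,0.04,-0.33,-0.001,0,0],
    [255,0,0.04,-0.33,-0.001,0,0]
  ]
}}

```text
time_s: 14.25
ee_pos: [483.7, -126.2, 370.8]
tool_rot: [[0.91, 0.394, 0.126], [0.29, -0.825, 0.485], [0.295, -0.405, -0.866]]
wrist_force: [-0.7, 0.0, -1.9]
width: 24.8
gripper_force: 109.3
```

```bash
python3 st.py
```

```text
t 14.25 ee [ 483.7 -126.2  370.8] tip [505.1 -44.  224. ] depth -32.9 lateral [0.5 0.8 0.5] turn to align/2 [-0.     0.001  0.001] F [-0.7  0.  -1.9] q [-0.63 -0.08  1.27  0.57  2.09  0.82] 24.815418044031276
```

Emit:
{"op": "jog_arm", "data": {
  "deltas": [
    [255,0.012,0.06,-0.11,0,0,0],
    [255,0.025,0.12,-0.22,0,0,0],
    [255,0.04,0.16,-0.31,0,0,0],
    [255,0.051,0.21,-0.395,0,0,0],
    [255,0.051,0.21,-0.395,0,0,0],
    [255,0.051,0.21,-0.395,0,0,0]
  ]
}}

```text
time_s: 14.85
ee_pos: [488.7, -104.5, 331.3]
tool_rot: [[0.91, 0.395, 0.126], [0.291, -0.825, 0.485], [0.295, -0.405, -0.865]]
wrist_force: [-0.2, -0.2, -1.4]
width: 24.8
gripper_force: 109.4
```

```bash
python3 st.py
```

```text
t 14.85 ee [ 488.7 -104.5  331.3] tip [510.1 -22.3 184.5] depth 12.4 lateral [-0.1  0.5  0.3] turn to align/2 [-0.     0.001  0.001] F [-0.2 -0.2 -1.4] q [-0.59 -0.12  1.38  0.55  2.01  0.81] 24.79509860255503
```

Emit:
{"op": "jog_arm", "data": {
  "deltas": [
    [255,0.009,0.034,-0.061,0,0,0],
    [255,0.017,0.068,-0.121,0,0,0],
    [255,0.026,0.102,-0.182,0,0,0],
    [255,0.034,0.136,-0.242,0,0,0],
    [255,0.043,0.17,-0.303,0,0,0],
    [255,0.052,0.204,-0.364,0,0,0],
    [255,0.06,0.237,-0.424,0,0,0],
    [255,0.069,0.271,-0.485,0,0,0]
  ]
}}

```text
time_s: 15.65
ee_pos: [496.0, -78.7, 285.7]
tool_rot: [[0.909, 0.395, 0.131], [0.29, -0.827, 0.481], [0.299, -0.4, -0.867]]
wrist_force: [-2.8, -8.1, 12.3]
width: 25.0
gripper_force: 111.5
```

```bash
python3 st.py
```

```text
t 15.65 ee [496.  -78.7 285.7] tip [518.2   3.  138.7] depth 65.4 lateral [1.5 0.1 0.3] turn to align/2 [0.001 0.003 0.002] F [-2.8 -8.1 12.3] q [-0.54 -0.15  1.49  0.53  1.91  0.81] 25.043965807053645
```

Emit:
{"op": "jog_arm", "data": {
  "deltas": [
    [255,0.006,0.024,-0.043,0,0,0],
    [255,0.012,0.048,-0.087,0,0,0],
    [255,0.018,0.073,-0.13,0,0,0],
    [255,0.025,0.097,-0.173,0,0,0],
    [255,0.031,0.121,-0.217,0,0,0],
    [255,0.037,0.145,-0.26,0,0,0],
    [255,0.037,0.145,-0.26,0,0,0],
    [255,0.037,0.145,-0.26,0,0,0]
  ]
}}

```text
time_s: 16.45
ee_pos: [499.3, -62.8, 256.1]
tool_rot: [[0.91, 0.394, 0.125], [0.291, -0.824, 0.486], [0.294, -0.406, -0.865]]
wrist_force: [0.0, 0.4, -1.7]
width: 24.9
gripper_force: 109.5
```

```bash
python3 st.py; python3 - <<'E'
from h import *
w=grab('side','side4');v=grab('top','top4');z=lambda im,x,y,ww,h,k:cv2.resize(im[y:y+h,x:x+ww],None,fx=k,fy=k,interpolation=cv2.INTER_CUBIC)
cv2.imwrite('pics/b4.png',np.hstack([z(w['pixels'],255,130,130,130,3),z(v['pixels'],270,130,130,130,3)]))
E
```

```text
t 16.45 ee [499.3 -62.8 256.1] tip [520.4  19.6 109.4] depth 99.1 lateral [-0.4  0.4  0.1] turn to align/2 [-0.001  0.001  0.   ] F [ 0.   0.4 -1.7] q [-0.51 -0.16  1.55  0.53  1.86  0.81] 24.87300033373622
```

View pics/b4.png

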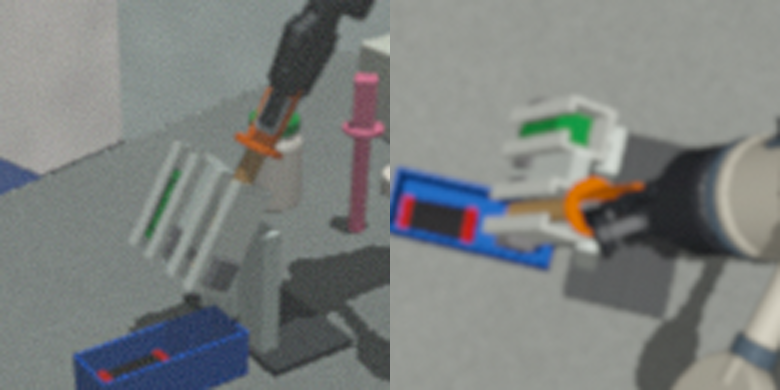

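The pack lies flat in the bin, red ends at about (405,212) and (468,222) in the right-hand crop, and the rod is free. I'll withdraw it and take it back above the holder.

Emit:
{"op": "jog_arm", "data": {
  "deltas": [
    [255,-0.027,-0.107,0.19,0,0,0],
    [255,-0.055,-0.213,0.381,0,0,0],
    [255,-0.082,-0.32,0.572,0,0,0],
    [255,-0.082,-0.32,0.572,0,0,0]
  ]
}}

```text
time_s: 16.95
ee_pos: [491.7, -96.2, 316.9]
tool_rot: [[0.909, 0.395, 0.13], [0.29, -0.826, 0.483], [0.299, -0.401, -0.866]]
wrist_force: [0.4, 0.0, -0.8]
width: 24.7
gripper_force: 109.6
```

Emit:
{"op": "jog_arm", "data": {
  "deltas": [
    [255,-0.027,-0.107,0.19,0,0,0],
    [255,-0.055,-0.213,0.381,0,0,0],
    [255,-0.082,-0.32,0.572,0,0,0],
    [255,-0.1,-0.4,0.72,0,0,0],
    [255,-0.1,-0.4,0.72,0,0,0]
  ]
}}

```text
time_s: 17.45
ee_pos: [481.5, -135.6, 387.1]
tool_rot: [[0.91, 0.395, 0.128], [0.29, -0.826, 0.484], [0.297, -0.403, -0.866]]
wrist_force: [0.4, 0.2, -0.4]
width: 24.8
gripper_force: 109.5
```

Emit:
{"op": "jog_arm", "data": {
  "deltas": [
    [255,-0.04,-0.4,0.1,-0.04,0.01,0],
    [255,-0.08,-0.75,0.1,-0.085,0.022,0],
    [255,-0.08,-0.75,0.1,-0.085,0.022,0]
  ]
}}

```text
time_s: 17.75
ee_pos: [473.5, -211.7, 394.9]
tool_rot: [[0.922, 0.378, 0.085], [0.332, -0.884, 0.329], [0.2, -0.274, -0.941]]
wrist_force: [1.1, -0.1, -1.0]
width: 24.6
gripper_force: 109.4
```

Emit:
{"op": "jog_arm", "data": {
  "deltas": [
    [255,-0.04,-0.4,0,-0.04,0.01,0],
    [255,-0.08,-0.75,0,-0.085,0.022,0],
    [255,-0.08,-0.75,0,-0.085,0.022,0]
  ]
}}

```text
time_s: 18.05
ee_pos: [465.5, -286.2, 394.1]
tool_rot: [[0.928, 0.369, 0.042], [0.358, -0.919, 0.166], [0.1, -0.139, -0.985]]
wrist_force: [0.7, 0.6, -1.8]
width: 24.8
gripper_force: 109.4
```

Emit:
{"op": "jog_arm", "data": {
  "deltas": [
    [255,-0.03,-0.35,0,-0.04,0.01,0],
    [255,-0.05,-0.7,0,-0.085,0.022,0],
    [255,-0.05,-0.7,0,-0.085,0.022,0],
    [255,-0.05,-0.7,0,-0.085,0.022,0],
    [255,-0.05,-0.7,0,-0.085,0.022,0]
  ]
}}

```text
time_s: 18.55
ee_pos: [460.5, -353.8, 395.3]
tool_rot: [[0.93, 0.368, -0.0], [0.368, -0.93, 0.001], [0.0, -0.001, -1.0]]
wrist_force: [-0.1, -1.0, -2.3]
width: 25.0
gripper_force: 109.4
```

```bash
cat > al.py <<'E'
from h import *
o=manip.get_obs();T=o['tool_rot'];tip=o['ee_pos']+169.6*T[:,2]
print('t',o['time_s'],'ee',o['ee_pos'].round(1),'tip',tip.round(1),'turn/2',(np.cross(T[:,2],[0,0,-1])/2).round(4),'tip to holder',(np.array([460.3,-354.7])-tip[:2]).round(1),'F',o['wrist_force'].round(1),o['width'])
E
python3 al.py
```

```text
t 18.55 ee [ 460.5 -353.8  395.3] tip [ 460.5 -353.7  225.7] turn/2 [-0.0003 -0.     -0.    ] tip to holder [-0.2 -1. ] F [-0.1 -1.  -2.3] 25.02774198380002
```

Emit:
{"op": "jog_arm", "data": {
  "deltas": [
    [255,-0.005,-0.015,-0.3,0,0,0],
    [255,-0.005,-0.015,-0.6,0,0,0],
    [255,-0.005,-0.015,-0.7,0,0,0],
    [255,-0.005,-0.015,-0.7,0,0,0],
    [255,-0.005,-0.015,-0.7,0,0,0]
  ]
}}

```text
time_s: 19.05
ee_pos: [459.8, -356.3, 327.5]
tool_rot: [[0.93, 0.367, 0.001], [0.367, -0.93, -0.003], [0.0, 0.003, -1.0]]
wrist_force: [-1.1, -0.1, -2.1]
width: 24.6
gripper_force: 109.3
```

```bash
python3 al.py; python3 - <<'E'
from h import *
s=grab('side','side5');t=grab('top','top5')
z=lambda im,x,y,ww,h,k:cv2.resize(im[y:y+h,x:x+ww],None,fx=k,fy=k,interpolation=cv2.INTER_CUBIC)
cv2.imwrite('pics/b5.png',np.hstack([z(s['pixels'],345,90,130,130,3),z(t['pixels'],400,150,130,130,3)]))
E
```

```text
t 19.05 ee [ 459.8 -356.3  327.5] tip [ 460.  -356.8  157.9] turn/2 [0.0013 0.0007 0.    ] tip to holder [0.3 2.1] F [-1.1 -0.1 -2.1] 24.558837704190445
```

View pics/b5.png

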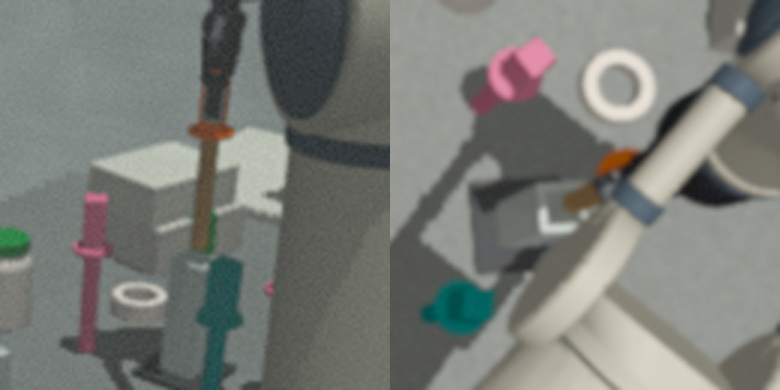

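The rod hangs straight with its tip just above the well opening. I'll lower it in.

Emit:
{"op": "jog_arm", "data": {
  "deltas": [
    [255,0,0.015,-0.12,0,0,0],
    [255,0,0.015,-0.25,0,0,0],
    [255,0,0.015,-0.45,0,0,0],
    [255,0,0.015,-0.65,0,0,0],
    [255,0,0.015,-0.7,0,0,0],
    [255,0,0.015,-0.7,0,0,0]
  ]
}}

```text
time_s: 19.75
ee_pos: [459.5, -355.0, 255.2]
tool_rot: [[0.93, 0.367, -0.001], [0.367, -0.93, -0.001], [-0.002, 0.0, -1.0]]
wrist_force: [0.1, -0.1, -1.4]
width: 25.4
gripper_force: 109.4
```

```bash
python3 al.py
```

```text
t 19.75 ee [ 459.5 -355.   255.2] tip [ 459.2 -355.1   85.6] turn/2 [ 0.0004 -0.0007  0.    ] tip to holder [1.1 0.4] F [ 0.1 -0.1 -1.4] 25.37844222063792
```

Emit:
{"op": "jog_arm", "data": {
  "deltas": [
    [255,0.005,0,-0.25,0,0,0],
    [255,0.005,0,-0.45,0,0,0],
    [255,0.005,0,-0.58,0,0,0],
    [255,0.005,0,-0.64,0,0,0],
    [255,0.005,0,-0.66,0,0,0],
    [255,0.005,0,-0.66,0,0,0]
  ]
}}

```text
time_s: 20.35
ee_pos: [460.4, -355.3, 190.9]
tool_rot: [[0.93, 0.367, 0.001], [0.367, -0.93, -0.003], [-0.0, 0.003, -1.0]]
wrist_force: [-0.1, -0.2, -1.7]
width: 24.9
gripper_force: 109.6
```

```bash
python3 al.py
```

```text
t 20.35 ee [ 460.4 -355.3  190.9] tip [ 460.6 -355.8   21.3] turn/2 [0.0014 0.0005 0.    ] tip to holder [-0.3  1.1] F [-0.1 -0.2 -1.7] 24.925339472060756
```

Emit:
{"op": "jog_arm", "data": {
  "deltas": [
    [255,0,0,-0.03,0,0,0],
    [255,0,0,-0.05,0,0,0],
    [255,0,0,-0.06,0,0,0],
    [255,0,0,-0.06,0,0,0]
  ]
}}

```text
time_s: 20.75
ee_pos: [460.3, -355.2, 184.6]
tool_rot: [[0.93, 0.367, 0.001], [0.367, -0.93, -0.003], [-0.0, 0.003, -1.0]]
wrist_force: [-0.5, 0.4, 1.6]
width: 24.7
gripper_force: 109.7
```

Emit:
{"op": "jog_arm", "data": {
  "deltas": [
    [0,0,0,0,0,0,0],
    [0,0,0,0,0,0,0],
    [0,0,0,0,0,0,0],
    [0,0,0,0,0,0,0],
    [0,0,0,0,0,0,0],
    [0,0,0,0,0,0,0],
    [0,0,0,0,0,0,0]
  ]
}}

```text
time_s: 21.45
ee_pos: [460.2, -355.1, 184.0]
tool_rot: [[0.93, 0.367, -0.0], [0.367, -0.93, -0.002], [-0.001, 0.002, -1.0]]
wrist_force: [-0.3, 0.6, -0.2]
width: 85.7
gripper_force: 0.0
```

Emit:
{"op": "jog_arm", "data": {
  "deltas": [
    [0,0,0,0.3,0,0,0],
    [0,0,0,0.7,0,0,0],
    [0,0,0,0.98,0,0,0],
    [0,0,0,0.98,0,0,0]
  ]
}}

```text
time_s: 21.85
ee_pos: [461.0, -355.9, 288.0]
tool_rot: [[0.93, 0.367, 0.007], [0.367, -0.93, -0.008], [0.003, 0.01, -1.0]]
wrist_force: [-0.5, -0.4, 0.7]
width: 85.4
gripper_force: 0.0
```

Emit:
{"op": "jog_arm", "data": {
  "deltas": [
    [0,-0.4,0,0.4,0,0,0],
    [0,-0.7,0,0.5,0,0,0],
    [0,-0.7,0,0.5,0,0,0],
    [0,-0.7,0,0.5,0,0,0],
    [0,-0.7,0,0.5,0,0,0],
    [0,-0.7,0,0.5,0,0,0]
  ]
}}

```text
time_s: 22.45
ee_pos: [390.7, -354.9, 330.1]
tool_rot: [[0.93, 0.368, -0.002], [0.368, -0.93, 0.0], [-0.002, -0.001, -1.0]]
wrist_force: [-0.0, 0.1, -0.8]
width: 85.3
gripper_force: 0.0
```

```bash
python3 al.py; python3 - <<'E'
from h import *
s=grab('side','side6');t=grab('top','top6');w=grab('wrist','w6')
H=cv2.cvtColor(w['pixels'],cv2.COLOR_BGR2HSV);m=cv2.inRange(H,(5,150,110),(20,255,255));k=proj(w,[[460,-355,151]])[0];print(k)
for q in cv2.findContours(m,0,2)[0]:
    if cv2.contourArea(q)>300:
        (x,y),r=cv2.minEnclosingCircle(q);print(x,y,r,plane(w,[[x,y]],151))
z=lambda im,x,y,ww,h,k:cv2.resize(im[y:y+h,x:x+ww],None,fx=k,fy=k,interpolation=cv2.INTER_CUBIC)
cv2.imwrite('pics/b6.png',np.hstack([z(s['pixels'],260,130,200,140,2),z(t['pixels'],250,130,160,112,2.5)]))
E
```

```text
t 22.45 ee [ 390.7 -354.9  330.1] tip [ 390.4 -354.8  160.5] turn/2 [-0.0001 -0.001  -0.    ] tip to holder [69.9  0.1] F [-0.   0.1 -0.8] 85.34856994819454
[347.57821595 124.15356709]
401.0 303.8709716796875 31.129135131835938 [[ 284.39914379 -502.4607006   151.        ]]
350.5148010253906 122.90919494628906 24.213539123535156 [[ 462.29020876 -357.34788998  151.        ]]
```

View pics/b6.png

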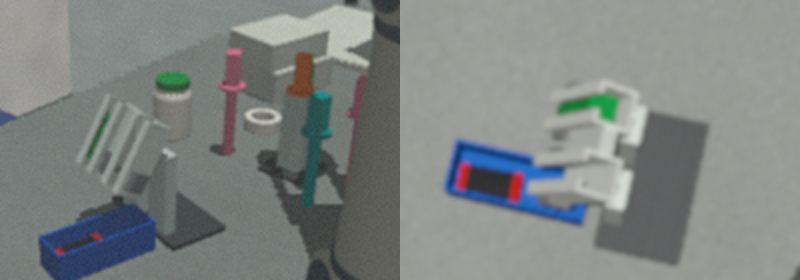

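The pack lies in the upright bin, the rod hangs in its holder, the green pack is in its sleeve and the arm is clear. Handing in.

```bash
python3 -c "
from rig import manip
print(manip.hand_in())"
```

```text
the job is handed in; nothing more can be done
None
```

I handed the job in at about 22 s on the robot's clock; the hand-in returned no verdict, but the last pictures show the red pack lying in the upright bin, the rod hanging in its holder and the green pack still in its sleeve.

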